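# Release the ratchet pawl and fold the tilt rest down

## Task

The tilt rest that props up radios on this bench is standing raised on its ratchet; fold it flat. With the fingertips, press the pawl's thumb pad all the way down so that the pawl is clear of the teeth, then push the arm down by its crossbar until it is fully home on its rest post, and leave the pawl free and the arm down. Push gently, grasp and lift nothing, keep the stand where it is and leave the loose things round it alone.

Things in the scene. Friction and masses are not known exactly. Their poses are not given: they have to be found in the camera images.
- stand: the tilt rest: free-standing 4 kg stand, dark base plate 320 x 110 x 12 mm (x from -150 to +170 mm), two grey cheeks and between them a toothed wheel, with a raised arm towards +x and a pawl rocker towards -x, all in the plane y = 0. Origin: on the worktop under the arm's hinge; x points along the base towards the arm's crossbar, z up. The loose things lie off the plate
- prop_arm (a joint): angle of the arm above horizontal (rad): 0 = down on its rest post (hard stop); 0.76 to 1.00 at the start; upper stop 1.10. The arm stays at any angle where it is left; pushing the crossbar down takes about 5 N when high, 2 N near the bottom. With the pawl engaged the arm sinks no lower than 0.72, where its first tooth catches on the pawl's nose
- pawl (a joint): angle of the pawl rocker (rad): 0 = engaged, as at the start, its nose hooked down in front of the teeth; grows as the thumb pad is pressed; 0.28 = pad fully down (hard stop). The nose is clear of the teeth from about 0.15, well clear above 0.20. It takes about 4 N at the pad, does not spring back and stays where it is left
- lever_hinge (a point): point on the hinge axis of the arm, on the centre line, 62 mm above the stand's underside; the axis runs along the stand's y
- pawl_hinge (a point): point on the hinge axis of the pawl, on the centre line, 75 mm from the arm's hinge towards the stand's -x and 94 mm above its underside; the axis runs along the stand's y
- crossbar (a point): centre of the black rubber crossbar at the arm's end, 150 mm from the arm's hinge: a round bar 18 mm in diameter and 70 mm long lying along the stand's y. It is about 165 to 190 mm above the worktop at the start and 62 mm (its centre) when the arm is down; it moves on an arc about lever_hinge
- thumb_pad (a point): centre of the top face of the pawl's black thumb pad, 34 x 34 mm and 7 mm thick, at the stand's -x end: 60 mm from the pawl's hinge towards -x and 26 mm above it, so 120 mm above the worktop at the start. Pressed fully, it sinks by about 18 mm, moves about 5 mm outwards (-x) and tilts 0.28 rad with its outer edge down
- blue_screwdriver: screwdriver with a blue handle, 173 x 24 x 22 mm, lying loose on the robot's side of the stand. Origin: centre of its underside. To be left alone
- tape_roll: roll of black tape lying flat, 62 mm across, 19 mm high, loose on the robot's side of the stand. Origin: centre of its underside. To be left alone
- torch: black pocket torch lying on its side, 110 x 33 x 33 mm, loose beyond the stand. Origin: centre of its underside. To be left alone
- pliers: long-nose pliers with blue handles lying flat, 175 x 50 x 11 mm, loose beyond the stand. Origin: centre of its underside. To be left alone
- green_clip: small green clip, 22 x 44 x 10 mm, lying loose off the crossbar end of the stand. Origin: centre of its underside. To be left alone
- connector: black power connector, 26 x 57 x 20 mm, lying loose off the thumb-pad end of the stand. Origin: centre of its underside. To be left alone

How it is judged:
On the way, in this order (a step that is already met when the one before it is completed fails the run):
1. the thumb pad is pressed down and the pawl is clear of the teeth, the arm still raised (value of joint pawl above 0.2 rad and value of joint prop_arm above 0.6 rad), for 0.2 s.
2. the arm is pushed down on its rest post (value of joint prop_arm below 0.05 rad and value of joint pawl above 0.2 rad), for 0.2 s.
At the end, for the whole second after the job is handed in: the arm is down on its rest post (joint below 0.05 rad), the pawl still free (above 0.20 rad), and the stand upright (within 0.03 rad), at rest and within 30 mm of where it stood (all of step 2 and angle between stand's own z axis and vertical below 0.03 rad and distance of stand from where it was at the start of the episode below 0.03 m and linear speed of stand below 0.01 m/s); the robot touches nothing.
It fails at once if the stand is lifted, tipped by more than 0.15 rad or shifted by more than 40 mm (height (world z) of stand above 0.012 m or angle between stand's own z axis and vertical above 0.15 rad or distance of stand from where it was at the start of the episode above 0.04 m).
It fails at once if the arm is lifted (above 1.06 rad) (value of joint prop_arm above 1.06 rad).
It fails at once if the fingers push the stand or its parts with more than 60 N (contact force between the fingers and stand above 60 N).
It fails at once if a loose thing round the stand is moved by more than 25 mm (distance of any of blue_screwdriver, tape_roll, torch, pliers, green_clip, connector from where it was at the start of the episode above 0.025 m).
It also fails if it takes over 42 s, if anything falls off the work surface, if the arm or the gripper's body presses on something with over 40 N, if the wrist force passes 120 N, or if a joint passes its speed limit or range.

## Robot

A 7-joint arm with a two-finger parallel gripper is mounted at the origin on a cart in front of the work surface, level with it; the furniture and walls round the work are solid. World frame = base frame: x ahead of the robot, y to its left, z up, the work surface at z = 0. Lengths are in m, angles in rad, forces in N, time in s.
With the tool pointing down it reaches from about 0.4 to 0.85 m from the base axis. Payload 4.5 kg.
Tool frame: the origin (TCP) lies midway between the tips of the shut fingers; the grasp point (between the pads) lies 19 mm behind it; z points along the fingers, y is the line along which they close (so a half turn about z gives the same grasp; the last joint's range is limited). The gripper opens to 88 mm and grips with 3 to 60 N. Pads are 18 mm wide; open, the fingers measure 123 mm over their backs; the gripper's body (75 mm by 187 mm) begins 45 mm behind the grasp point.
Start: joints at [1.232, 0.689, -0.195, 1.565, 0.157, 0.902, -0.215], TCP at [0.228, -0.582, 0.215] pointing down, gripper open.
Joint ranges: [-3.01, 3.01], [-0.46, 2.08], [-1.47, 1.51], [0.13, 2.56], [-1, 4.14], [0.04, 2.09], [-2.66, 2.66]. Speed limits (rad/s): [2.57, 2.57, 3.14, 3.14, 3.14, 3.14, 3.14].

## Interface

Orientations are given as a unit quaternion [x, y, z, w].
In Python, from plant import r, eyes, finish_job gives the robot as it stands. The module is installed in compiled form; this text tells all that it offers.
- The arm moves only by the tool move_arm, never from a script. Its argument "motion" is a list of rows, each a list of 7 numbers: the shift along the tool's x, y, z in mm, then the turn, a rotation vector about the tool's x, y, z in degrees, then the closure, from 0 (fully open) to 1 (shut). A call has 1 to 5 rows; each row is the pose to reach, as a shift and turn from the pose commanded when the call began, along the tool's axes at that moment; what a row does not reach only later rows make up. A row lasts 1/8 s, in which the tool goes at most 62.5 mm and 10.7 degrees, less where a joint would pass 70% of its speed; a pose out of reach is approached as far as the arm can. A call with a gripper value outside its range is refused whole. The fingers move at their own pace and stop on an object; "newtons" is the grip in N (left out, the last holds). Time passes only in rows, so rows that repeat a pose let the fingers close. It gives the time, the measured TCP pose, the force, the opening and the grip force at its end, in the units of the state.
- r.get_state(): the state, without advancing time (a new reading comes with each control period).
- eyes.snapshot(name): name is "side" or "top"; returns a dict with "frame" (420x560x3 uint8, red, green, blue), "z_map" (420x560 float32, m along the optical axis (not along the pixel's ray), 0 where there is no reading), "intrinsics" (3x3 intrinsics, pixels), "dist" ([k1, k2, p1, p2, k3] as OpenCV has them; the pictures are not rectified), "world_to_cam" (4x4, takes a point from world to camera coordinates). Camera axes: x right, y down, z forward; pixel columns grow to the right and rows downward; lengths in m; the calibration is good to about 2 mm. A picture is of the moment at which its call begins.
- finish_job(): hands the job in; it is judged then, once.
The state is a dict: "clock": time; "q": joint angles; "qd": joint speeds; "joint_torque": joint torques, N m; "tool_pos": TCP position; "eef_rot": TCP orientation; "contact_force": force on the tool from outside, world axes, zero at the start; "moment": the same for the moment, N m; "opening": opening from 0.0 (shut) to 1.0 (fully open); "finger_force": force on a finger pad.
Only numpy, scipy, OpenCV 4.12 (cv2) and the standard library are available. Lean on these libraries where they do the work, as an engineer would, in place of code of your own. Each camera call takes 0.05 s, during which the arm holds its last target. There are 200 camera calls.

## Working session

There is one attempt and no reset: what is moved stays moved. The work goes in short steps, Python scripts to look and compute and a tool call to move; the robot and the scene stay as the last step left them, time stands still between calls to the robot, and variables do not carry over. Pictures are saved under pics/ and viewed, at most 10 in all, crops included, and the job is handed in when it is done.

Besides the shell and the picture viewer there is one more tool, called after ">>>" by a JSON object that holds its "fn" and its "kwargs". move_arm: Moves the arm, as the interface text tells. Its arguments: {"type":"object","properties":{"motion":{"type":"array","items":{"type":"array","items":{"type":"number"}}},"newtons":{"type":"number"}},"required":["motion"]}

```bash
mkdir -p pics
cat > h.py <<'E'
import numpy as np,cv2
from plant import r,eyes,finish_job
from scipy.spatial.transform import Rotation as R
def snap(n,f):
    s=eyes.snapshot(n); cv2.imwrite('pics/'+f+'.png',s['frame'][:,:,::-1]); np.savez('pics/'+f+'.npz',**s); return s
def pts(s):
    h,w=s['z_map'].shape; u,v=np.meshgrid(np.arange(w),np.arange(h))
    p=cv2.undistortPoints(np.stack([u,v],-1).reshape(-1,1,2).astype(float),s['intrinsics'],s['dist']).reshape(h,w,2)
    z=s['z_map'][...,None]; c=np.concatenate([p*z,z],-1)
    T=np.linalg.inv(s['world_to_cam']); return c@T[:3,:3].T+T[:3,3]
def st():
    s=r.get_state(); print({k:np.round(s[k],3) for k in ['clock','tool_pos','eef_rot','contact_force','opening']}); print(R.from_quat(s['eef_rot']).as_matrix().round(3)); return s
E
python3 - <<'E'
from h import *
a=snap('top','t0');b=snap('side','s0');st()
cv2.imwrite('pics/both0.png',np.hstack([cv2.resize(x['frame'][:,:,::-1],(400,300)) for x in(a,b)]))
E
```

```text
{'clock': np.float64(0.1), 'tool_pos': array([ 0.227, -0.582,  0.214]), 'eef_rot': array([ 0.983,  0.185, -0.   , -0.001]), 'contact_force': array([-0.457,  0.567, -0.368]), 'opening': np.float64(1.001)}
[[ 0.931  0.364 -0.001]
 [ 0.364 -0.931  0.001]
 [-0.    -0.002 -1.   ]]
```

View pics/t0.png

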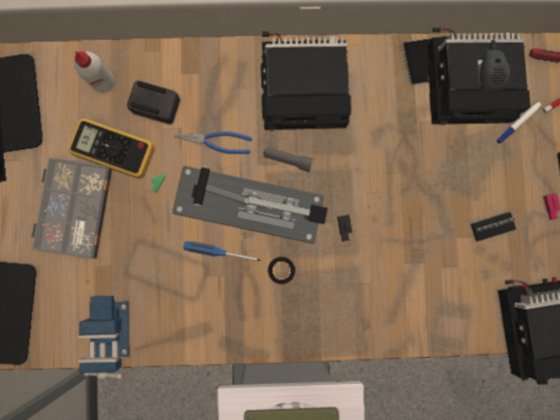

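View pics/s0.png

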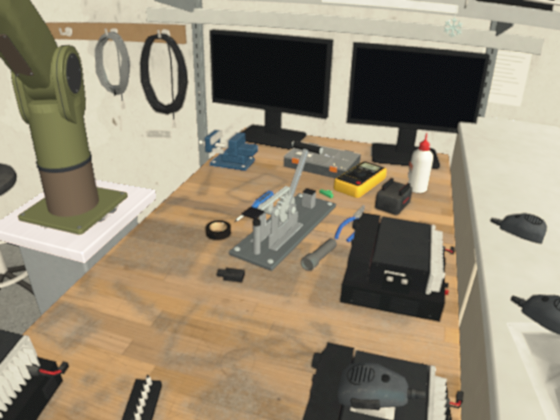

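The top view shows the crossbar at about (202,186) and the thumb pad at (318,214). The plate's corner screws are near (187,171), (180,209), (322,200) and (312,237).

Run:
```python
from h import *
s=np.load('pics/t0.npz');P=pts(s)
for n,(u,v) in dict(bar=(202,186),pad=(318,214),c1=(187,171),c2=(180,209),c3=(322,200),c4=(312,237)).items(): print(n,P[v,u].round(3))
f=s['frame'].astype(int).max(2)
def reg(zlo,zhi,box):
    u0,u1,v0,v1=box; Q=P[v0:v1,u0:u1].reshape(-1,3); g=f[v0:v1,u0:u1].ravel()
    m=(Q[:,2]>zlo)&(Q[:,2]<zhi)&(g<60); q=Q[m]; print(m.sum(),q.mean(0).round(4),q.min(0).round(3),q.max(0).round(3))
reg(.10,.14,(302,332,200,228)); reg(.14,.23,(188,216,165,210))
Q=P[160:250,165:335].reshape(-1,3);m=(Q[:,2]>.006)&(Q[:,2]<.018);q=Q[m][:,:2].astype(np.float32)
print(m.sum(),cv2.minAreaRect(q))
```

```text
bar [0.567 0.159 0.186]
pad [ 0.515 -0.061  0.118]
c1 [0.625 0.212 0.017]
c2 [0.541 0.229 0.016]
c3 [ 0.553 -0.083  0.017]
c4 [ 0.473 -0.058  0.011]
258 [ 0.5148 -0.0594  0.12  ] [ 0.499 -0.078  0.114] [ 0.533 -0.041  0.125]
319 [0.5676 0.161  0.1863] [0.534 0.148 0.173] [0.601 0.175 0.192]
5298 ((0.5487763285636902, 0.07642780244350433), (0.34120887517929077, 0.19752086699008942), 88.45863342285156)
```

```bash
cat >> h.py <<'E'
ex=np.array([.233,.972,0])/np.hypot(.233,.972); ey=np.array([-ex[1],ex[0],0])
hinge=np.array([.5462,.0718,0])
def W(x,z,y=0): return hinge+x*ex+y*ey+[0,0,z]
def go(p):
    s=st(); M=R.from_quat(s['eef_rot']); T=R.from_matrix(np.stack([np.cross(-ey,[0,0,-1]),-ey,[0,0,-1]],1))
    print('shift mm',(M.inv().apply(np.array(p)-s['tool_pos'])*1e3).round(1),'turn',np.degrees((M.inv()*T).as_rotvec()).round(1))
    d=s['tool_pos']-hinge; print('stand xyz',(d@ex).round(4),(d@ey).round(4),d[2].round(4))
E
python3 -c "
from h import *
go(W(-.138,.215))"
```

```text
{'clock': np.float64(0.1), 'tool_pos': array([ 0.227, -0.582,  0.214]), 'eef_rot': array([ 0.983,  0.185, -0.   , -0.001]), 'contact_force': array([-0.457,  0.567, -0.368]), 'opening': np.float64(1.001)}
[[ 0.931  0.364 -0.001]
 [ 0.364 -0.931  0.001]
 [-0.    -0.002 -1.   ]]
shift mm [ 456.1 -379.    -0.6] turn [ -0.1  -0.  -55.2]
stand xyz -0.7097 0.1578 0.2138
```

>>> {"fn": "move_arm", "kwargs": {"motion": [[46,-38,0,0,0,-10,1],[92,-76,0,0,0,-20,1],[138,-114,0,0,0,-30,1],[184,-152,0,0,0,-40,1],[230,-190,0,0,0,-50,1]], "newtons": 20}}

```text
clock: 0.72
tool_pos: [0.3732, -0.3196, 0.2145]
eef_rot: [0.811, 0.585, 0.0, 0.0]
contact_force: [0.2, -0.1, 0.7]
opening: 0.456
finger_force: 0.0
```

```bash
python3 -c "
from h import *
go(W(-.138,.215))"
```

```text
{'clock': np.float64(0.725), 'tool_pos': array([ 0.373, -0.32 ,  0.214]), 'eef_rot': array([0.811, 0.585, 0.   , 0.   ]), 'contact_force': array([ 0.174, -0.141,  0.686]), 'opening': np.float64(0.456)}
[[ 0.314  0.949  0.   ]
 [ 0.949 -0.314 -0.   ]
 [-0.     0.    -1.   ]]
shift mm [288.5  52.8  -0.5] turn [ 0.   0.  -4.8]
stand xyz -0.421 0.0769 0.2145
```

>>> {"fn": "move_arm", "kwargs": {"motion": [[58,11,0,0,0,-5,1],[116,21,0,0,0,-5,1],[174,32,0,0,0,-5,1],[232,42,0,0,0,-5,1],[288,53,0,0,0,-5,1]]}}

```text
clock: 1.35
tool_pos: [0.5154, -0.0636, 0.2143]
eef_rot: [0.786, 0.618, -0.0, -0.0]
contact_force: [1.3, -0.9, -0.4]
opening: 0.006
finger_force: 0.0
```

>>> {"fn": "move_arm", "kwargs": {"motion": [[0,0,25,0,0,0,1],[0,0,50,0,0,0,1],[0,0,70,0,0,0,1],[0,0,80,0,0,0,1],[0,0,80,0,0,0,1]]}}

```text
clock: 1.98
tool_pos: [0.5146, -0.0654, 0.1341]
eef_rot: [0.786, 0.618, -0.0, -0.0]
contact_force: [0.7, -0.1, 1.4]
opening: 0.005
finger_force: 0.0
```

```bash
python3 -c "
from h import *
go(W(-.138,.121))
a=snap('top','t1');b=snap('side','s1')
c=lambda s,u0,u1,v0,v1:cv2.resize(s['frame'][v0:v1,u0:u1,::-1],(400,400),interpolation=cv2.INTER_CUBIC)
cv2.imwrite('pics/c1.png',np.hstack([c(a,220,380,140,300),c(b,200,340,140,280)]))"
```

```text
{'clock': np.float64(1.975), 'tool_pos': array([ 0.515, -0.065,  0.134]), 'eef_rot': array([ 0.786,  0.618, -0.   , -0.   ]), 'contact_force': array([ 0.702, -0.054,  1.363]), 'opening': np.float64(0.005)}
[[ 0.236  0.972 -0.001]
 [ 0.972 -0.236 -0.   ]
 [-0.    -0.001 -1.   ]]
shift mm [ 2.8 -1.2 13.1] turn [-0.1  0.  -0.2]
stand xyz -0.1408 -0.0012 0.1341
```

View pics/c1.png

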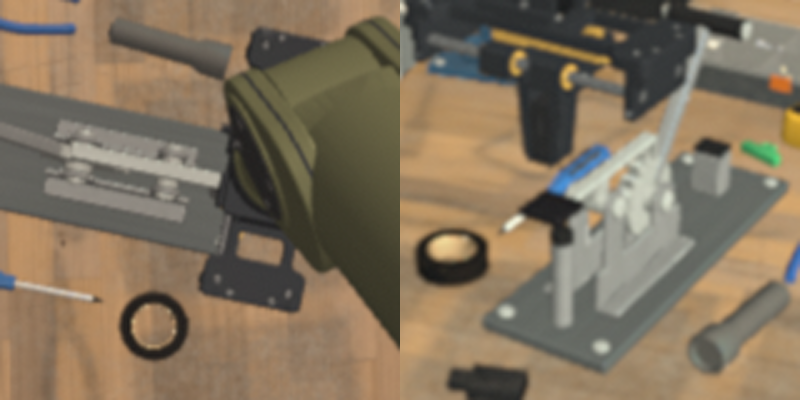

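The crop shows the shut fingertips at about (550,160) and the pad at (550,205). I'll check this by projecting the TCP and pad into the side image.

```bash
python3 -c "
from h import *
s=np.load('pics/s1.npz');T=s['world_to_cam']
for p in ([.5146,-.0654,.134],W(-.135,.12)):
  uv=cv2.projectPoints(np.array([p]),cv2.Rodrigues(T[:3,:3])[0],T[:3,3],s['intrinsics'],s['dist'])[0].ravel(); print(uv.round(1),((uv-[200,140])*400/140+[400,0]).round())
P=pts(s)
u,v=np.meshgrid(range(228,280),range(190,225));Q=P[190:225,228:280].reshape(-1,3);m=(s['frame'][190:225,228:280].max(2).ravel()<60)&(Q[:,2]>.1)&(Q[:,2]<.13)
q=Q[m];print(m.sum(),np.median(q,0).round(4),(q-hinge)@ex.T.mean() if 0 else (((q-hinge)@ex).min(),((q-hinge)@ex).max(),((q-hinge)@ey).min(),((q-hinge)@ey).max()))
"
```

```text
[250.6 205.3] [545. 186.]
[251.8 210. ] [548. 200.]
137 [ 0.5191 -0.0659  0.118 ] (np.float64(-0.15321045636303057), np.float64(-0.12200937123000091), np.float64(-0.019164873472752832), np.float64(0.011108128118554217))
```

```bash
python3 -c "
from h import *
s=np.load('pics/s1.npz');P=pts(s)
for v in range(176,214,2): print(v,s['frame'][v,251],P[v,251].round(3))
"
```

```text
176 [46 46 46] [ 0.518 -0.071  0.201]
178 [42 43 43] [ 0.52  -0.076  0.2  ]
180 [43 42 42] [ 0.519 -0.075  0.195]
182 [42 42 42] [ 0.52  -0.076  0.191]
184 [42 42 41] [ 0.52  -0.077  0.187]
186 [42 43 42] [ 0.52  -0.077  0.183]
188 [41 42 42] [ 0.519 -0.076  0.178]
190 [42 43 42] [ 0.52  -0.076  0.174]
192 [44 44 43] [ 0.52  -0.078  0.171]
194 [41 42 42] [ 0.52  -0.076  0.166]
196 [51 48 44] [ 0.519 -0.075  0.16 ]
198 [146 119  89] [ 0.419  0.196 -0.001]
200 [171 141 105] [ 0.421  0.189 -0.003]
202 [164 137 105] [ 0.427  0.174 -0.001]
204 [160 139 122] [ 0.43   0.166 -0.002]
206 [94 90 97] [ 0.506 -0.041  0.118]
208 [32 31 32] [ 0.51  -0.052  0.12 ]
210 [35 34 34] [ 0.512 -0.056  0.118]
212 [35 34 35] [ 0.515 -0.065  0.119]
```

The visible fingertips end higher than the reported TCP, so I'll descend gently and go by force.

>>> {"fn": "move_arm", "kwargs": {"motion": [[3,0,3,0,0,0,1],[3,0,6,0,0,0,1],[3,0,9,0,0,0,1],[3,0,12,0,0,0,1],[3,0,14,0,0,0,1]]}}

```text
clock: 2.7
tool_pos: [0.5156, -0.0625, 0.1203]
eef_rot: [0.786, 0.618, -0.0, -0.0]
contact_force: [0.5, 0.2, 0.4]
opening: 0.006
finger_force: 0.0
```

>>> {"fn": "move_arm", "kwargs": {"motion": [[0,0,2,0,0,0,1],[0,0,4,0,0,0,1],[0,0,6,0,0,0,1],[0,0,6,0,0,0,1]]}}

```text
clock: 3.2
tool_pos: [0.5155, -0.0625, 0.1144]
eef_rot: [0.786, 0.618, -0.0, -0.0]
contact_force: [-0.0, 0.1, -1.0]
opening: 0.003
finger_force: 0.0
```

>>> {"fn": "move_arm", "kwargs": {"motion": [[0,0,3,0,0,0,1],[0,0,6,0,0,0,1],[0,0,9,0,0,0,1],[0,0,12,0,0,0,1],[0,0,12,0,0,0,1]]}}

```text
clock: 3.82
tool_pos: [0.5154, -0.0625, 0.1022]
eef_rot: [0.786, 0.618, -0.0, -0.0]
contact_force: [0.7, 0.1, 0.0]
opening: 0.006
finger_force: 0.0
```

```bash
python3 -c "
from h import *
b=snap('side','s2');st()
P=pts(b)
for v in range(196,222,2): print(v,b['frame'][v,251],P[v,251].round(3))
cv2.imwrite('pics/c2.png',cv2.resize(b['frame'][140:280,200:340,::-1],(560,560),interpolation=cv2.INTER_CUBIC))"
```

```text
{'clock': np.float64(3.875), 'tool_pos': array([ 0.516, -0.062,  0.102]), 'eef_rot': array([ 0.786,  0.618, -0.   , -0.   ]), 'contact_force': array([0.233, 0.093, 0.608]), 'opening': np.float64(0.005)}
[[ 0.236  0.972 -0.   ]
 [ 0.972 -0.236 -0.   ]
 [-0.    -0.    -1.   ]]
196 [42 43 41] [ 0.517 -0.071  0.158]
198 [42 42 41] [ 0.518 -0.073  0.155]
200 [44 44 43] [ 0.518 -0.073  0.151]
202 [41 42 41] [ 0.518 -0.072  0.145]
204 [41 41 40] [ 0.517 -0.07   0.14 ]
206 [41 42 40] [ 0.517 -0.071  0.136]
208 [40 41 39] [ 0.518 -0.073  0.132]
210 [41 42 41] [ 0.518 -0.072  0.128]
212 [36 35 35] [ 0.515 -0.064  0.118]
214 [36 34 35] [ 0.518 -0.074  0.12 ]
216 [34 32 33] [ 0.52  -0.079  0.118]
218 [103  86  66] [ 0.52  -0.078  0.113]
220 [161 134 101] [ 0.457  0.092 -0.002]
```

View pics/c2.png

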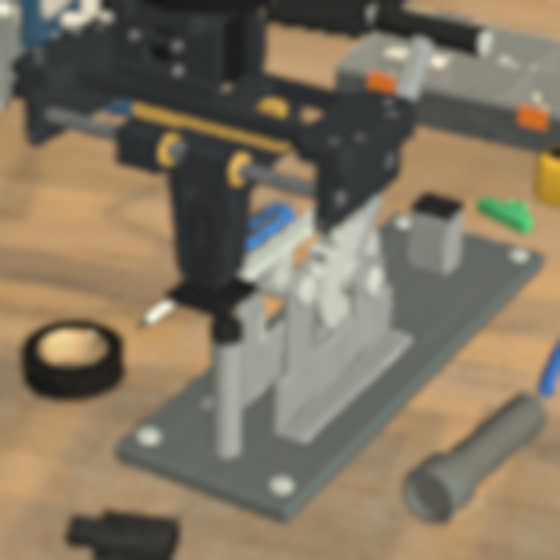

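The fingertips, at about (210,285), are just above the pad at (215,292), with the connector and torch clear. The tip sits about 23 mm short of the reported TCP, so I'll keep descending in small steps.

>>> {"fn": "move_arm", "kwargs": {"motion": [[0,0,2,0,0,0,1],[0,0,4,0,0,0,1],[-1,0,6,0,0,0,1],[-1,0,8,0,0,0,1],[-1,0,8,0,0,0,1]]}}

```text
clock: 4.5
tool_pos: [0.5153, -0.064, 0.0945]
eef_rot: [0.786, 0.618, -0.0, 0.0]
contact_force: [0.7, -0.7, 1.5]
opening: 0.004
finger_force: 0.6
```

>>> {"fn": "move_arm", "kwargs": {"motion": [[0,0,2,0,0,0,1],[-1,0,4,0,0,0,1],[-1,0,6,0,0,0,1],[-1,0,6,0,0,0,1]]}}

```text
clock: 5.0
tool_pos: [0.515, -0.0651, 0.0883]
eef_rot: [0.786, 0.618, -0.0, 0.0]
contact_force: [-1.4, -3.4, 3.8]
opening: 0.006
finger_force: 2.0
```

Contact is made at about 4 N, so I'll continue down in small steps.

>>> {"fn": "move_arm", "kwargs": {"motion": [[0,0,2,0,0,0,1],[-1,0,4,0,0,0,1],[-1,0,5,0,0,0,1],[-1,0,5,0,0,0,1]]}}

```text
clock: 5.5
tool_pos: [0.5149, -0.0657, 0.0834]
eef_rot: [0.786, 0.618, -0.0, 0.0]
contact_force: [-0.6, -4.1, 3.7]
opening: 0.006
finger_force: 2.3
```

>>> {"fn": "move_arm", "kwargs": {"motion": [[0,0,1,0,0,0,1],[0,0,2,0,0,0,1],[0,0,2,0,0,0,1]]}}

```text
clock: 5.88
tool_pos: [0.5148, -0.0659, 0.0814]
eef_rot: [0.786, 0.618, -0.0, 0.0]
contact_force: [-1.2, -4.8, 4.5]
opening: 0.005
finger_force: 2.6
```

>>> {"fn": "move_arm", "kwargs": {"motion": [[0,0,1,0,0,0,1],[0,0,2,0,0,0,1],[0,0,3,0,0,0,1],[0,0,3,0,0,0,1]]}}

```text
clock: 6.38
tool_pos: [0.5149, -0.0661, 0.0798]
eef_rot: [0.786, 0.618, -0.0, 0.001]
contact_force: [-3.4, -5.8, 16.1]
opening: 0.002
finger_force: 9.1
```

```bash
python3 -c "
from h import *
b=snap('side','s3')
cv2.imwrite('pics/c3.png',cv2.resize(b['frame'][140:280,200:340,::-1],(560,560),interpolation=cv2.INTER_CUBIC))"
```

```text
(no output)
```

View pics/c3.png

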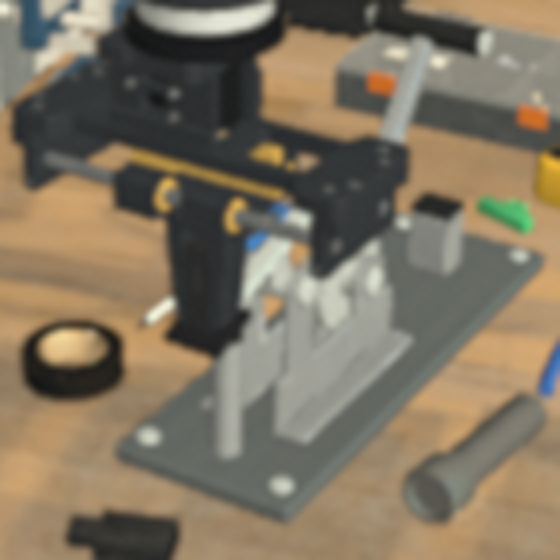

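The picture shows the pad, at about (210,335), sunk and tilted. The force jumped to 16 N, so it is on its hard stop. I'll retract straight up.

>>> {"fn": "move_arm", "kwargs": {"motion": [[0,0,-5,0,0,0,1],[0,0,-30,0,0,0,1],[0,0,-75,0,0,0,1],[0,0,-120,0,0,0,1],[0,0,-140,0,0,0,1]]}}

```text
clock: 7.05
tool_pos: [0.5165, -0.0631, 0.2207]
eef_rot: [0.785, 0.619, 0.003, 0.0]
contact_force: [-0.3, -0.2, -0.5]
opening: 0.004
finger_force: 0.0
```

```bash
python3 -c "
from h import *
b=snap('side','s4');P=pts(b)
s=b
Q=P[195:235,225:290].reshape(-1,3);m=(s['frame'][195:235,225:290].max(2).ravel()<60)&(Q[:,2]>.08)&(Q[:,2]<.13);q=Q[m]-hinge
x=q@ex;print(m.sum(),np.median(x),np.median(q[:,2]),np.polyfit(x,q[:,2],1)[0], (q@ey).min(),(q@ey).max())
go(W(.092,.215))
cv2.imwrite('pics/c4.png',cv2.resize(b['frame'][140:280,200:340,::-1],(560,560),interpolation=cv2.INTER_CUBIC))"
```

```text
168 -0.14194147696268916 0.0998997094837861 0.28976631147384696 -0.01946487114571517 0.012354602362746851
{'clock': np.float64(7.1), 'tool_pos': array([ 0.517, -0.063,  0.222]), 'eef_rot': array([0.785, 0.619, 0.003, 0.001]), 'contact_force': array([ 0.624, -0.065,  1.882]), 'opening': np.float64(0.005)}
[[ 0.234  0.972  0.007]
 [ 0.972 -0.234  0.002]
 [ 0.004  0.006 -1.   ]]
shift mm [229.9  -3.6   8. ] turn [ 0.4 -0.2 -0. ]
stand xyz -0.1379 -0.0034 0.2222
```

View pics/c4.png

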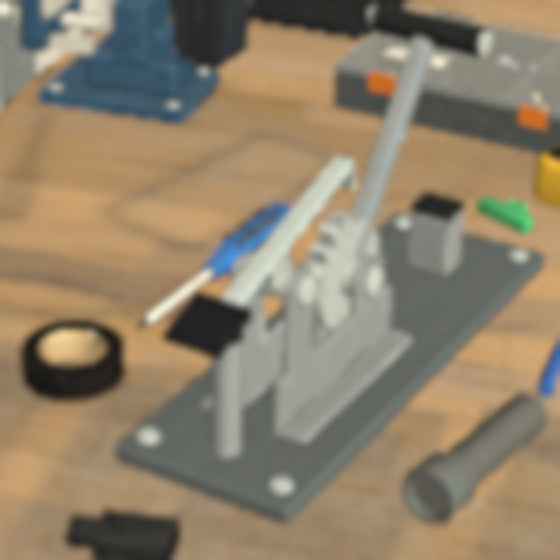

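The pad is sunk and tilted by 0.28 rad, the nose has lifted off the teeth, and the arm is still raised. I'll move over the crossbar.

>>> {"fn": "move_arm", "kwargs": {"motion": [[55,-1,0,0.4,-0.2,0,1],[110,-2,0,0.4,-0.2,0,1],[165,-3,0,0.4,-0.2,0,1],[212,-4,0,0.4,-0.2,0,1],[232,-4,0,0.4,-0.2,0,1]]}}

```text
clock: 7.72
tool_pos: [0.5649, 0.166, 0.2175]
eef_rot: [0.784, 0.62, -0.003, -0.003]
contact_force: [-0.3, 0.1, -0.2]
opening: 0.007
finger_force: 0.0
```

```bash
python3 -c "
from h import *
go(W(.093,.1755))"
```

```text
{'clock': np.float64(7.725), 'tool_pos': array([0.565, 0.166, 0.218]), 'eef_rot': array([ 0.784,  0.62 , -0.003, -0.003]), 'contact_force': array([-0.349,  0.072, -0.241]), 'opening': np.float64(0.007)}
[[ 0.23   0.973 -0.009]
 [ 0.973 -0.23   0.001]
 [-0.001 -0.009 -1.   ]]
shift mm [-2.9  4.2 42. ] turn [-0.5  0.   0.2]
stand xyz 0.0959 0.0038 0.2175
```

>>> {"fn": "move_arm", "kwargs": {"motion": [[-2,2,12,0,0,0,1],[-2,2,24,0,0,0,1],[-2,2,34,0,0,0,1],[-2,2,42,0,0,0,1],[-2,2,42,0,0,0,1]]}}

```text
clock: 8.35
tool_pos: [0.5665, 0.1578, 0.1758]
eef_rot: [0.786, 0.618, -0.004, -0.002]
contact_force: [0.3, -0.0, -0.8]
opening: 0.01
finger_force: 0.0
```

>>> {"fn": "move_arm", "kwargs": {"motion": [[0,0,3,0,0,0,1],[1,0,6,0,0,0,1],[2,0,9,0,0,0,1],[4,0,12,0,0,0,1],[4,0,12,0,0,0,1]]}}

```text
clock: 8.98
tool_pos: [0.5678, 0.1627, 0.1644]
eef_rot: [0.786, 0.618, -0.003, -0.002]
contact_force: [-0.4, -0.6, 0.3]
opening: 0.004
finger_force: 0.0
```

```bash
python3 -c "
from h import *
b=snap('side','s5');go(W(.105,.15))
cv2.imwrite('pics/c5.png',cv2.resize(b['frame'][110:250,220:360,::-1],(560,560),interpolation=cv2.INTER_CUBIC))"
```

```text
{'clock': np.float64(9.025), 'tool_pos': array([0.568, 0.163, 0.164]), 'eef_rot': array([ 0.786,  0.618, -0.004, -0.002]), 'contact_force': array([-0.45 , -1.121,  0.794]), 'opening': np.float64(0.002)}
[[ 0.235  0.972 -0.008]
 [ 0.972 -0.236 -0.002]
 [-0.004 -0.007 -1.   ]]
shift mm [11.8  0.3 14.4] turn [-0.4  0.2 -0.1]
stand xyz 0.0933 0.0002 0.1644
```

View pics/c5.png

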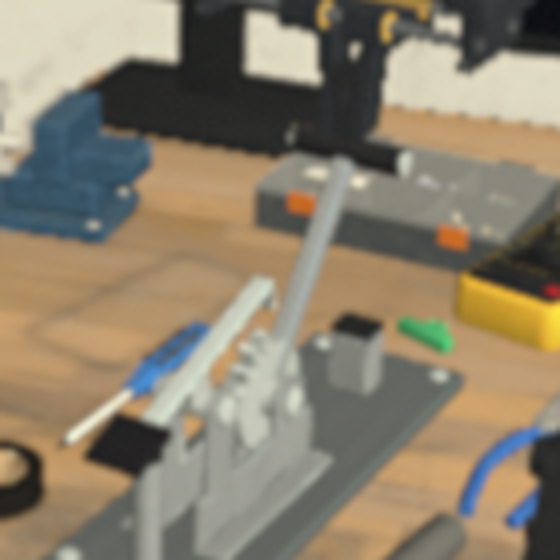

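The fingertips, at about (355,140), are right at the black crossbar near (350,155), and the thumb pad stays down. Next I'll follow the arc.

>>> {"fn": "move_arm", "kwargs": {"motion": [[5,0,6,0,0,0,1],[10,0,11,0,0,0,1],[16,0,16,0,0,0,1],[21,0,22,0,0,0,1],[26,0,28,0,0,0,1]]}}

```text
clock: 9.65
tool_pos: [0.5746, 0.1901, 0.1371]
eef_rot: [0.786, 0.619, -0.001, -0.002]
contact_force: [0.5, 2.0, 5.6]
opening: 0.004
finger_force: 2.7
```

```bash
python3 -c "
from h import *
go(W(.1316,.1184))
b=snap('side','s6')"
```

```text
{'clock': np.float64(9.65), 'tool_pos': array([0.575, 0.19 , 0.137]), 'eef_rot': array([ 0.786,  0.619, -0.001, -0.002]), 'contact_force': array([0.503, 2.046, 5.594]), 'opening': np.float64(0.004)}
[[ 0.235  0.972 -0.005]
 [ 0.972 -0.235  0.002]
 [ 0.    -0.005 -1.   ]]
shift mm [10.   0.  18.7] turn [-0.3 -0.  -0.1]
stand xyz 0.1216 -0.0001 0.1371
```

>>> {"fn": "move_arm", "kwargs": {"motion": [[4,0,6,0,0,0,1],[7,0,13,0,0,0,1],[11,0,19,0,0,0,1],[14,0,26,0,0,0,1],[17,0,33,0,0,0,1]]}}

```text
clock: 10.32
tool_pos: [0.5782, 0.2051, 0.1035]
eef_rot: [0.786, 0.618, -0.002, -0.002]
contact_force: [1.5, 3.6, 4.7]
opening: 0.006
finger_force: 2.0
```

>>> {"fn": "move_arm", "kwargs": {"motion": [[3,0,7,0,0,0,1],[5,0,14,0,0,0,1],[7,0,21,0,0,0,1],[8,0,28,0,0,0,1],[9,0,35,0,0,0,1]]}}

```text
clock: 10.95
tool_pos: [0.5791, 0.2124, 0.0677]
eef_rot: [0.786, 0.618, -0.004, -0.002]
contact_force: [-0.5, 0.8, 3.5]
opening: 0.007
finger_force: 1.4
```

```bash
python3 -c "
from h import *
go(W(.15,.0465))
b=snap('side','s7')
cv2.imwrite('pics/c7.png',cv2.resize(b['frame'][130:270,220:360,::-1],(560,560),interpolation=cv2.INTER_CUBIC))"
```

```text
{'clock': np.float64(10.95), 'tool_pos': array([0.579, 0.212, 0.068]), 'eef_rot': array([ 0.786,  0.618, -0.004, -0.002]), 'contact_force': array([-0.452,  0.787,  3.451]), 'opening': np.float64(0.007)}
[[ 0.236  0.972 -0.008]
 [ 0.972 -0.236 -0.002]
 [-0.004 -0.007 -1.   ]]
shift mm [ 5.7  1.  21.1] turn [-0.4  0.2 -0.2]
stand xyz 0.1444 0.0008 0.0677
```

View pics/c7.png

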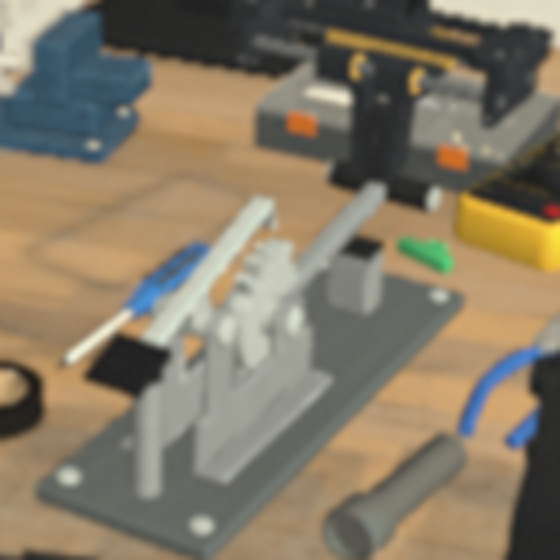

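The bar, at about (385,185), is low but not yet on its post at (362,250), and the pawl is still free. I'll finish the push.

>>> {"fn": "move_arm", "kwargs": {"motion": [[1,0,6,0,0,0,1],[2,0,12,0,0,0,1],[2,0,17,0,0,0,1],[2,0,20,0,0,0,1],[2,0,20,0,0,0,1]]}}

```text
clock: 11.62
tool_pos: [0.5794, 0.2142, 0.0479]
eef_rot: [0.786, 0.618, -0.004, -0.002]
contact_force: [0.1, -0.2, 0.0]
opening: 0.004
finger_force: 0.0
```

>>> {"fn": "move_arm", "kwargs": {"motion": [[0,0,1,0,0,0,1],[0,0,2,0,0,0,1],[0,0,2,0,0,0,1]]}}

```text
clock: 12.0
tool_pos: [0.5796, 0.2141, 0.047]
eef_rot: [0.786, 0.618, -0.004, -0.001]
contact_force: [-1.8, -1.7, 5.7]
opening: 0.006
finger_force: 3.3
```

>>> {"fn": "move_arm", "kwargs": {"motion": [[0,0,1,0,0,0,1],[0,0,2,0,0,0,1],[0,0,2,0,0,0,1],[0,0,2,0,0,0,1]]}}

```text
clock: 12.5
tool_pos: [0.5797, 0.2141, 0.0467]
eef_rot: [0.786, 0.618, -0.003, -0.001]
contact_force: [-3.8, -1.9, 18.6]
opening: 0.003
finger_force: 9.0
```

The force rises to 19 N with no further travel, so the arm is on its hard stop. I'll retract.

>>> {"fn": "move_arm", "kwargs": {"motion": [[0,0,-5,0,0,0,1],[0,0,-30,0,0,0,1],[0,0,-75,0,0,0,1],[0,0,-120,0,0,0,1],[0,0,-150,0,0,0,1]]}}

```text
clock: 13.12
tool_pos: [0.5814, 0.2151, 0.1963]
eef_rot: [0.786, 0.618, -0.002, -0.001]
contact_force: [-0.1, -0.1, -0.2]
opening: 0.003
finger_force: 0.0
```

>>> {"fn": "move_arm", "kwargs": {"motion": [[0,0,-10,0,0,0,1],[0,0,-10,0,0,0,1],[0,0,-10,0,0,0,1],[0,0,-10,0,0,0,1]]}}

```text
clock: 13.62
tool_pos: [0.5801, 0.2145, 0.2029]
eef_rot: [0.786, 0.618, -0.005, -0.002]
contact_force: [0.0, -0.3, -0.7]
opening: 0.006
finger_force: 0.0
```

```bash
python3 -c "
from h import *
b=snap('side','s8')
cv2.imwrite('pics/c8.png',cv2.resize(b['frame'][130:270,220:360,::-1],(560,560),interpolation=cv2.INTER_CUBIC))
P=pts(b);Q=P[195:235,225:290].reshape(-1,3);m=(b['frame'][195:235,225:290].max(2).ravel()<60)&(Q[:,2]>.08)&(Q[:,2]<.13);q=Q[m]-hinge
x=q@ex;print('pawl',np.polyfit(x,q[:,2],1)[0])
Q=P.reshape(-1,3);d=Q-hinge;m=(abs(d@ex-.15)<.02)&(abs(d@ey)<.04)&(Q[:,2]>.03)&(Q[:,2]<.13);print('bar top z',m.sum(),np.percentile(Q[m][:,2],[50,95,99]))"
```

```text
pawl 0.2930882975887519
bar top z 193 [0.06431344 0.06922315 0.07019504]
```

View pics/c8.png

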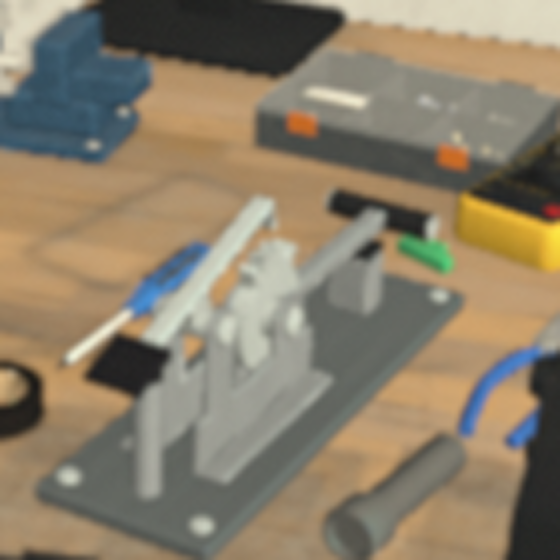

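The arm lies on its post with the bar top at 0.070 m. The pawl is free at about 0.28 rad, and the gripper is clear.

```bash
python3 -c "
from h import *
print(finish_job())"
```

```text
the job is handed in; nothing more can be done
None
```

The tilt rest is folded flat: the arm is fully down on its rest post, the pawl is still free at about 0.28 rad, the gripper is clear, and the job is handed in (no verdict was returned).

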